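# Unscrew a jar cap of unknown thread hand

### The job

Take the cap off the glass jar on the van counter and finish still holding it in the gripper, level and well clear of the jar, about 10 cm higher than it sat. The cap is locked by a quick-turn thread that may be left- or right-handed, so try loosening it one way, and if it stops at once turn it the other way, until it comes free, then lift it. Leave the colander, ramekin, fork and spoon where they are, and do not press the button beside the jar, which would drop the counter's leg.

Things in the scene. Friction and masses are not known exactly. Their poses are not given: they have to be found in the camera images.
- jar: Glass jar, body 84 mm across, mouth 118 mm above the counter, in a low round grey holder 100 mm across. Both are fixed: they cannot turn, slide or lift. Origin on the jar's upright axis at counter level; z up; its yaw varies, with nothing on the jar to show it: at the start the cap's tab points along the jar's x axis.
- cap: Loose round steel cap on the jar, 76 mm across, 30 mm high, 70 to 140 g; a knob on top, a small thumb tab jutting 13 mm from the skirt. Origin under its centre, at the start 92 mm above the counter on the jar's axis; x points at the tab, z up. It starts tight on a hidden quick-turn thread. The tightening way it stops within about 5 degrees; short of the loosening turn it cannot be pulled off.
- cap_knob (a point): Centre of the cap's round grip knob (24 mm across, 24 mm tall, standing on the cap's flat top), on the cap's axis 42 mm above its origin. Turned the loosening way the cap runs easily without rising and lifts straight off after 56 to 78 degrees (aim for 67); a second stop comes at about 82. Whether clockwise or anticlockwise loosens it differs from run to run and cannot be seen.
- leg_button (a joint): Round push button, 28 mm across, in a low dark housing on the counter, its centre 110 to 125 mm from the jar's axis on the jar's +y side; lower than the jar. Value is how far it is pressed, in m: 0 is up, 0.006 fully down. It must not be pressed.
- ramekin: Small white ceramic ramekin, 84 mm across, 45 mm high, open upward, on the counter on the jar's -y side. Origin under its centre. Leave alone.
- colander: Red plastic colander bowl, 190 mm across, 90 mm high, standing on the counter to the left of the jar. Origin under its centre. Leave alone.
- spoon: Steel camping spoon 180 mm long lying on the counter to the right of the jar, x along its handle. Leave alone.
- fork: Steel camping fork about 180 mm long lying beside the spoon, x along its handle. Leave alone.
Not all that is in view belongs to the job. There is more than one size of the jar; the job needs the middle-sized.

How it is judged (in metres and radians):
On the way:
1. the cap, still on the jar, has been turned at least 40 degrees in its loosening direction (angle between the x axis of cap and the x axis of jar, either way round above 0.7 rad and z of cap in the frame of jar below 0.1 m and horizontal distance between cap and jar below 0.01 m), for 0.1 s.
At the end, for the whole second after the job is handed in: The gripper's fingers hold the cap (more than 1 N) at least 60 mm higher than it sat, still (under 0.03 m/s), within 20 degrees of level, touching neither jar nor colander (z of cap in the frame of jar above 0.152 m and contact force between cap and the fingers above 1 N and contact force between cap and jar below 0.1 N and contact force between cap and colander below 0.1 N and angle between cap's own z axis and vertical below 0.35 rad and linear speed of cap below 0.03 m/s); the arm keeps its last pose, push and grip.
It fails at once if the leg button is pressed by more than 2 mm (value of joint leg_button above 0.002 m).
It fails at once if the ramekin, colander, spoon or fork is moved by more than 20 mm (distance of any of ramekin, colander, spoon, fork from where it was at the start of the episode above 0.02 m).
It also fails if it takes over 48 s, if anything falls off the work surface, if the arm or the gripper's body presses on something with over 40 N, if the wrist force passes 120 N, or if a joint passes its speed limit or range.

### The arm

A 6-joint arm with a two-finger parallel gripper is mounted at the origin on the work surface. World frame = base frame: x ahead of the robot, y to its left, z up, the work surface at z = 0. Lengths are in mm, angles in rad, forces in N, time in s.
With the tool pointing down it reaches from about 300 to 775 mm from the base axis. Payload 14.6 kg.
Tool frame: the origin (TCP) lies between the finger pads; the fingertips stand manip.tip_reach ahead of it and the grasp point (between the pads) lies 5 mm behind it (manip.tip_reach is the distance from the TCP to the fingertips, in mm); z points along the fingers, y is the line along which they close (so a half turn about z gives the same grasp; the last joint's range is limited). The gripper opens to 94 mm and grips with 3 to 60 N. Pads are 16 mm wide; open, the fingers measure 119 mm over their backs; the gripper's body (75 mm by 177 mm) begins 78 mm behind the grasp point.
Start: joints at [-1.256, 0.3, 1.521, -0, 1.321, -0.067], TCP at [204.918, -510.39, 219.446] pointing down, gripper open.
Joint ranges: [-3.03, 3.03], [-0.79, 2.21], [0.23, 2.52], [-1.04, 4.18], [0, 3.07], [-2.55, 2.55]. Speed limits (rad/s): [2.22, 2.22, 2.57, 3.14, 3.14, 3.14].

### API

Orientations are given as [roll, pitch, yaw] about the fixed x, y, z axes, in that order (R = Rz(yaw) Ry(pitch) Rx(roll)).
In Python, from cell import manip gives the robot as it stands. The module is installed in compiled form; this text tells all that it offers.
- The arm moves only by the shell command python3 -m creep 'ROWS' [FORCE]. ROWS is JSON, a list of rows, each a list of 3 entries, a list of its own where there are three numbers: the opening, from -1 (shut) to 1 (fully open), then the shift along the tool's x, y, z in cm, then the turn about the tool's z in units of 5 degrees (1.0 is 5 degrees). In form: [[grip, [tx, ty, tz], roll], ...]. A call has 1 to 12 rows; each row is the pose to reach, as a shift and turn from the pose commanded when the call began, along the tool's axes at that moment; what a row does not reach only later rows make up. A row lasts 1/10 s, in which the tool goes at most 50 mm and 8.59 degrees, less where a joint would pass 70% of its speed; a pose out of reach is approached as far as the arm can. A call with a gripper value outside its range is refused whole. The fingers move at their own pace and stop on an object; FORCE is the grip in N (left out, the last holds). Time passes only in rows, so rows that repeat a pose let the fingers close. It gives the time, the measured TCP pose, the force, the opening and the grip force at its end, in the units of the state.
- manip.read_state(): the state, without advancing time (a new reading comes with each control period).
- manip.camera(name): name is "scene" or "top"; returns the picture (480x640x3 uint8, red, green, blue); there is no depth.
- manip.camera_params(name): a dict with "fovy" (degrees; the focal length in pixels is half the picture's height over the tangent of half this angle, whatever the lens; pixels are square), "cx", "cy" (the principal point, pixels), "k1" (the pictures are not rectified: a ray, as slopes to the right and down, at radius r is drawn at 1 + k1 r^2 times it, then the intrinsics apply), "origin" and "attitude" of the camera in the world. Camera axes: x right, y down, z forward; pixel columns grow to the right and rows downward; lengths in mm; the calibration is good to about 2 mm. A picture is of the moment at which its call begins. camera_params takes no time and is no camera call.
- manip.sign_off(): hands the job in; it is judged then, once.
The state is a dict: "clock": time; "joints": joint angles; "qd": joint speeds; "effort": joint torques, N m; "eef_pos": TCP position; "eef_rot": TCP orientation; "wrist_force": force on the tool from outside, world axes, zero at the start; "moment": the same for the moment, N m; "finger_gap": finger opening in mm; "finger_force": force on a finger pad.
Only numpy, scipy, OpenCV 4.12 (cv2) and the standard library are available. Lean on these libraries where they do the work, as an engineer would, in place of code of your own. Each camera call takes 0.05 s, during which the arm holds its last target. There are 200 camera calls.

## Working session

There is one attempt and no reset: what is moved stays moved. The work goes in short steps, Python scripts to look and compute and a shell command to move; the robot and the scene stay as the last step left them, time stands still between calls to the robot, and variables do not carry over. Pictures are saved under pics/ and viewed, at most 10 in all, crops included, and the job is handed in when it is done.

```bash
mkdir -p pics; python3 - <<'E'
from cell import manip
import cv2
for n in("scene","top"):
    cv2.imwrite(f"pics/{n}0.png",manip.camera(n)[:,:,::-1]);print(manip.camera_params(n))
print(manip.tip_reach,manip.read_state())
E
```

```text
{'fovy': 52.2289329554161, 'cx': 307.7855226002914, 'cy': 230.49189379683, 'k1': -0.019964645802159172, 'origin': array([1015.74538958,  657.37420832,  640.01597331]), 'attitude': array([-2.15178337, -0.02051467,  2.56967094])}
{'fovy': 57.71708530577421, 'cx': 322.45705361126335, 'cy': 236.77448135809692, 'k1': -0.04925931400659662, 'origin': array([ 334.16766229,  -33.44332287, 1253.95596258]), 'attitude': array([-2.93940824,  0.00368698, -1.44266909])}
14.0 {'clock': 0.1, 'joints': array([-1.25558906e+00,  3.00409474e-01,  1.52150467e+00, -3.09344811e-06,
        1.32067143e+00, -6.66484903e-02]), 'qd': array([-5.47360636e-05, -1.42427685e-03, -3.27286251e-04,  1.72321762e-03,
       -9.34993510e-05, -3.33447510e-04]), 'effort': array([ 2.64451621e-03, -5.32639396e+01, -3.53283012e+01,  7.09821051e-02,
        2.35096214e-02, -3.46188222e-05]), 'eef_pos': array([ 204.86079284, -510.19873127,  218.95244199]), 'eef_rot': array([-3.14060174e+00, -6.31377920e-05,  3.81856491e-01]), 'wrist_force': array([ 0.06973561, -0.25121199,  0.39379598]), 'moment': array([ 0.02739914, -0.02882598, -0.0118703 ]), 'finger_force': 0.0, 'finger_gap': 94.0431542588277}
```

View pics/scene0.png

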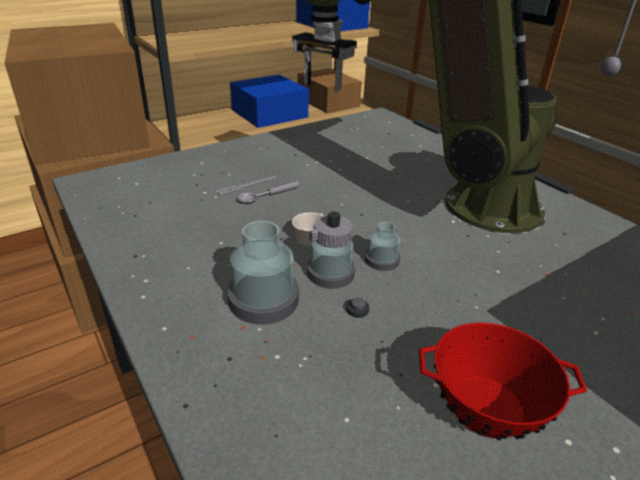

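View pics/top0.png

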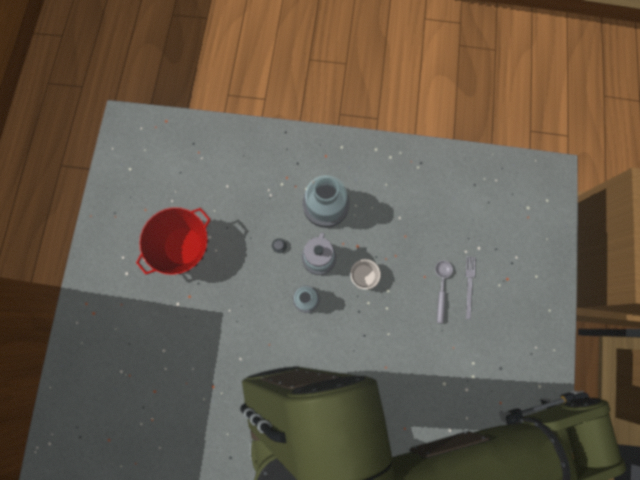

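The candidates for the wanted jar are:
- Big open jar: scene (262,270), top (327,203).
- Capped jar, mid-sized: scene (332,245), top (319,255).
- Small open jar: scene (383,247), top (306,299).

I choose the capped one. The button is at scene (357,307) and top (279,246). I'll check both views in one close crop.

```bash
python3 - <<'E'
import cv2,numpy as np
a=cv2.imread("pics/scene0.png")[195:305,290:400];b=cv2.imread("pics/top0.png")[200:310,260:370]
a,b=[cv2.resize(i,(400,400),interpolation=cv2.INTER_CUBIC) for i in(a,b)]
cv2.imwrite("pics/crop1.png",np.hstack([a,b]))
E
```

```text
(no output)
```

View pics/crop1.png

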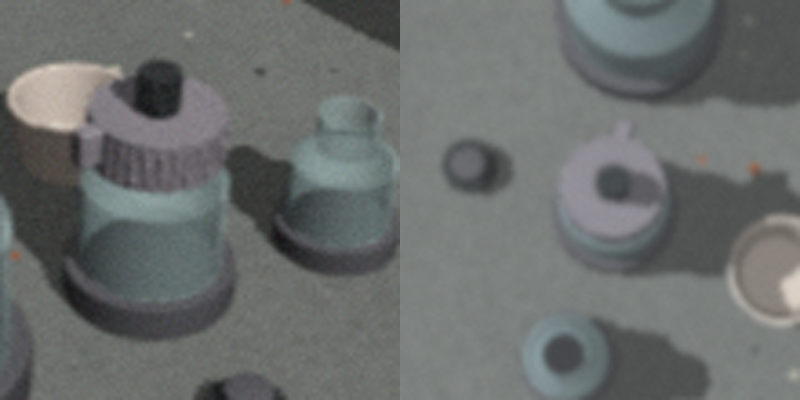

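The crop confirms it: the middle jar is the only one with a cap. The dark knob is at scene ≈(334,220) and top ≈(318.5,250), and the tab points at the big jar, top ≈(321,236). Next I triangulate the knob and the mouths of the neighbouring jars.

```bash
cat >h.py <<'E'
import numpy as np,cv2
from cell import manip
from scipy.spatial.transform import Rotation as R
def ray(n,p):
    c=manip.camera_params(n);f=240/np.tan(np.radians(c["fovy"]/2))
    K=np.array([[f,0,c["cx"]],[0,f,c["cy"]],[0,0,1.]])
    u=cv2.undistortPoints(np.array([[p]],float),K,np.array([c["k1"],0,0,0.]))[0,0]
    d=R.from_euler("xyz",c["attitude"]).apply([*u,1]);return np.array(c["origin"]),d/np.linalg.norm(d)
def tri(ps,pt):
    (o1,a),(o2,b)=ray("scene",ps),ray("top",pt)
    s=np.linalg.lstsq(np.c_[a,-b],o2-o1,rcond=None)[0]
    p,q=o1+s[0]*a,o2+s[1]*b;return (p+q)/2,np.linalg.norm(p-q)
def plane(n,p,z):
    o,d=ray(n,p);return o+d*(z-o[2])/d[2]
def blob(img,win,thr):
    x0,y0,x1,y1=win;m=(img[y0:y1,x0:x1].max(2)<thr).astype(np.uint8)
    k,l,s,c=cv2.connectedComponentsWithStats(m);i=1+np.argmax(s[1:,4]);return c[i]+[x0,y0],s[i]
E
python3 - <<'E'
from h import *
S=cv2.imread("pics/scene0.png");T=cv2.imread("pics/top0.png")
for ts in(45,60,75):
  for tt in(60,70,80):
    a,sa=blob(S,(322,205,346,232),ts);b,sb=blob(T,(308,240,330,260),tt);print(ts,tt,a.round(1),sa[2:],b.round(1),sb[2:],*tri(a,b))
print("big mouth",tri((262,229),(325.5,188)),"small",tri((386,227.5),(306,297)))
print("tab",plane("top",(321.3,235),110),"button",plane("top",(279,245.5),20))
print("capdisc",plane("top",(318.4,251.5),122), "ramekin",plane("top",(365.5,273),45),"colander rim",plane("top",(174,240),90))
E
```

```text
Traceback (most recent call last):
  File "h.py", line 17, in blob
    k,l,s,c=cv2.connectedComponentsWithStats(m);i=1+np.argmax(s[1:,4]);return c[i]+[x0,y0],s[i]
                                                    ~~~~~~~~~^^^^^^^^^
ValueError: attempt to get argmax of an empty sequence
```

```bash
python3 - <<'E'
from h import *
S=cv2.imread("pics/scene0.png");T=cv2.imread("pics/top0.png")
print(S[205:232:3,322:346:3].max(2));print(T[242:260:2,308:332:2].max(2))
for ts in(50,60,75):
  for tt in(72,80,88):
   try:
    a,sa=blob(S,(322,205,346,232),ts);b,sb=blob(T,(308,240,330,260),tt);print(ts,tt,a.round(1),sa[2:],b.round(1),sb[2:],*tri(a,b))
   except ValueError: pass
print("big mouth",tri((262,229),(325.5,188)),"small",tri((386,227.5),(306,297)))
print("tab",plane("top",(321.3,235),110),"button",plane("top",(279,245.5),20))
print("capdisc",plane("top",(318.4,251.5),122), "ramekin",plane("top",(365.5,273),45),"colander rim",plane("top",(174,240),90))
E
```

```text
[[108 115 112 110 111 113 115 118]
 [111 105 106 111 106 113 109 110]
 [109 108 112  88  83 103 110 111]
 [165 106  65  53  51  56  99 109]
 [ 86  71  36  38  55  51  98 133]
 [ 79  70  30  31  40  45 111 127]
 [134  79  30  33  42  44 116 133]
 [132 137 100  41  44  64 134 140]
 [129 132 133 135 137 133 131 128]]
[[145 150 150 150 149 150 149 149 149 149 145 126]
 [150 151 150 148 141 134 137 145 147 150 148 131]
 [151 148 150 130  99  88  93 116 137 141 148 144]
 [152 149 146 106  79  76  78  84 102 107 121 139]
 [153 150 143  96  78  80  80  78  92  98  99 110]
 [152 151 147 109  77  78  72  75  95  98  98  98]
 [153 153 150 134  97  84  75  90  97  97  97  99]
 [151 151 152 153 145 140 133 134 127 122 116 125]
 [149 151 151 151 150 152 150 151 151 150 147 124]]
50 72 [332.3 220.9] [ 12  12 111] [320.2 252.8] [3 2 4] [ 5.20847534e+02 -1.65033401e-01  1.24629176e+02] 2.1968484340856427
50 80 [332.3 220.9] [ 12  12 111] [319.  250.6] [ 7  8 39] [524.87376536   4.16362771 128.40025108] 0.9441867051164915
50 88 [332.3 220.9] [ 12  12 111] [318.9 250.3] [ 9  9 62] [525.52924411   4.590
[... 488 characters left out ...]
 128.09868483] 3.2107725509276297
75 80 [332.1 219.3] [ 18  16 199] [319.  250.6] [ 7  8 39] [524.68403488   3.7230658  131.83201117] 1.954600781331113
75 88 [332.1 219.3] [ 18  16 199] [318.9 250.3] [ 9  9 62] [525.33756048   4.14845188 132.32623801] 1.414753451667987
big mouth (array([683.99070074,   8.38007433, 165.69697136]), np.float64(2.145372224866642)) small (array([401.83104022,  25.32842083,  84.16605377]), np.float64(3.5629588299618558))
tab [570.62903019   4.40413696 110.        ] button [543.07347292 124.38300966  20.        ]
capdisc [523.12265115   5.88806412 122.        ] ramekin [ 492.39533615 -129.53728776   45.        ] colander rim [509.56199585 404.14228733  90.        ]
```

Knob centre is at about (524.6, 4.6, 132), which agrees with the text. The big jar's mouth is 166 mm high, below the gripper body. I'll move above the knob, turning the wrist so the last joint ends near mid-range.

```bash
python3 -m creep '[[0.3,[24.4,-18,0],-8],[0.3,[24.4,-18,0],-8],[0.3,[24.4,-18,0],-8],[0.3,[24.4,-18,0],-8],[0.3,[24.4,-18,0],-8],[0.3,[48.9,-35.9,0],-14.5],[0.3,[48.9,-35.9,0],-14.5],[0.3,[48.9,-35.9,0],-14.5],[0.3,[48.9,-35.9,0],-14.5],[0.3,[48.9,-35.9,0],-14.5],[0.3,[48.9,-35.9,0],-14.5],[0.3,[48.9,-35.9,0],-14.5]]' 60; python3 -c "
from cell import manip;s=manip.read_state();print(s['joints'],s['eef_pos'],s['eef_rot'])"
```

```text
clock: 1.3
eef_pos: [522.1, 1.4, 219.3]
eef_rot: [-3.141, 0.0, 1.647]
wrist_force: [0.5, -1.2, 0.0]
finger_gap: 61.0
finger_force: 0.0
[-6.74221989e-02  2.37931834e-01  1.59980473e+00 -3.05581405e-05
  1.30400710e+00 -1.43917808e-01] [522.08633439   1.42212007 219.32068285] [-3.14143897e+00  7.51260355e-06  1.64730000e+00]
```

```bash
python3 -m creep '[[0.3,[0,0,0],0],[0.3,[0,0,0],0],[0.3,[0,0,5],0],[0.3,[0,0,5],0],[0.3,[0,0,6.6],0],[0.3,[0,0,6.6],0],[0.3,[0,0,6.6],0]]'; python3 - <<'E'
from h import *
a=manip.camera("scene")[185:305,270:400,::-1];b=manip.camera("top")[190:310,255:385,::-1]
cv2.imwrite("pics/c2.png",np.hstack([cv2.resize(i,(400,370),interpolation=cv2.INTER_CUBIC) for i in(a,b)]))
E
```

```text
clock: 2.0
eef_pos: [521.6, -1.4, 154.9]
eef_rot: [3.141, 0.0, 1.646]
wrist_force: [-0.4, 1.6, 0.6]
finger_gap: 60.9
finger_force: 0.0
```

View pics/c2.png

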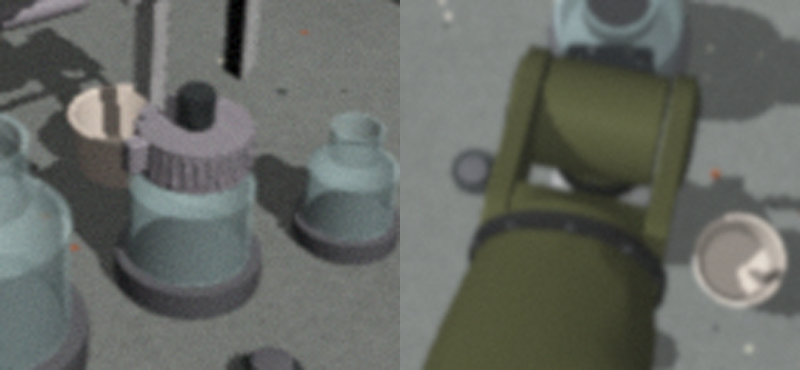

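The scene crop shows the fingers straddling the knob at crop (197,100), with the tip midpoint at (193,85). They sit a few mm too far back in y, matching the pose reading of y = -1.4 against 4.6. I'll read the settled pose.

```bash
python3 -m creep '[[0.3,[0,0,0],0],[0.3,[0,0,0],0]]'; python3 -c "
from cell import manip;s=manip.read_state();print(s['joints'],s['qd'],s['eef_pos'])"
```

```text
clock: 2.3
eef_pos: [521.6, -0.7, 154.0]
eef_rot: [3.141, 0.0, 1.647]
wrist_force: [0.3, -0.4, -0.1]
finger_gap: 61.1
finger_force: 0.0
[-7.16568675e-02  3.01257445e-01  1.67885989e+00  4.70445792e-06
  1.16076474e+00 -1.47954351e-01] [ 2.88914131e-03  5.28683180e-03  2.92484840e-03  4.01941795e-05
 -2.09855650e-03  1.05945670e-03] [521.59169634  -0.74445303 154.04058071]
```

```bash
python3 -m creep '[[0.3,[0.52,0.34,0],0],[0.3,[0.52,0.34,0],0],[0.3,[0.52,0.34,0],0],[0.3,[0.52,0.34,0.8],0],[0.3,[0.52,0.34,1.5],0],[0.3,[0.52,0.34,1.5],0],[0.3,[0.52,0.34,1.5],0]]'; python3 - <<'E'
from h import *
a=manip.camera("scene")[195:255,290:370,::-1]
cv2.imwrite("pics/c3.png",cv2.resize(a,(720,540),interpolation=cv2.INTER_CUBIC))
E
```

```text
clock: 3.0
eef_pos: [524.3, 4.7, 138.1]
eef_rot: [-3.141, -0.0, 1.647]
wrist_force: [0.2, 0.4, -0.9]
finger_gap: 61.2
finger_force: 0.0
```

View pics/c3.png

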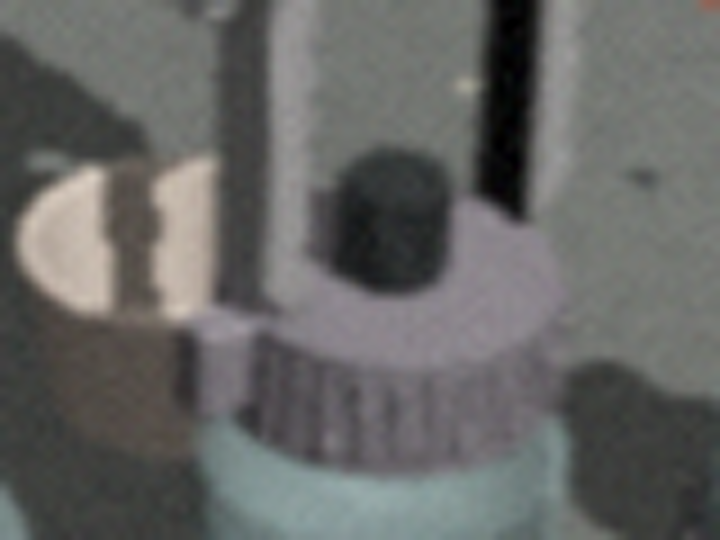

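The fingertips, at (270,310) and (505,215), have their midpoint on the knob's base centre (388,265), so it's well centred. Closing now.

```bash
python3 -m creep '[[-1,[0,0,0],0],[-1,[0,0,0],0],[-1,[0,0,0],0],[-1,[0,0,0],0],[-1,[0,0,0],0],[-1,[0,0,0],0]]' 60; python3 -c "
from cell import manip;s=manip.read_state();print(s['moment'])"
```

```text
clock: 3.65
eef_pos: [525.5, 4.8, 139.0]
eef_rot: [3.138, 0.0, 1.647]
wrist_force: [5.9, 0.4, -0.2]
finger_gap: 22.7
finger_force: 60.0
[ 0.15544668 -1.37952811 -0.02131166]
```

```bash
python3 -m creep '[[-1,[0,0,0],-0.5],[-1,[0,0,0],-1],[-1,[0,0,0],-1.5],[-1,[0,0,0],-2],[-1,[0,0,0],-2],[-1,[0,0,0],-2]]'; python3 -c "
from cell import manip;s=manip.read_state();print(s['moment'],s['joints'][5])"
```

```text
clock: 4.25
eef_pos: [525.9, 4.8, 139.2]
eef_rot: [3.137, 0.001, 1.822]
wrist_force: [9.5, 0.8, -0.7]
finger_gap: 23.1
finger_force: 60.0
[ 0.14218423 -1.91425472 -0.09670202] -0.3116116237788088
```

It turned the full 10° with almost no torque (−0.1 N·m), so anticlockwise loosens it. I'll continue to 67°.

```bash
python3 -m creep '[[-1,[0,0.12,0],-1],[-1,[0,0.12,0],-2],[-1,[0,0.12,0],-3],[-1,[0,0.12,0],-4],[-1,[0,0.12,0],-5],[-1,[0,0.12,0],-6],[-1,[0,0.12,0],-7],[-1,[0,0.12,0],-8],[-1,[0,0.12,0],-9],[-1,[0,0.12,0],-10],[-1,[0,0.12,0],-11.4],[-1,[0,0.12,0],-11.4]]'; python3 - <<'E'
from h import *
s=manip.read_state();print(s['moment'],s['joints'][5])
a=manip.camera("scene")[195:255,290:370,::-1]
cv2.imwrite("pics/c4.png",cv2.resize(a,(720,540),interpolation=cv2.INTER_CUBIC))
E
```

```text
clock: 5.45
eef_pos: [527.7, 6.0, 139.6]
eef_rot: [3.138, 0.006, 2.821]
wrist_force: [12.0, 7.6, 0.8]
finger_gap: 22.9
finger_force: 60.0
[ 1.75275331 -2.68210099 -0.06276483] -1.3099316976001956
```

View pics/c4.png

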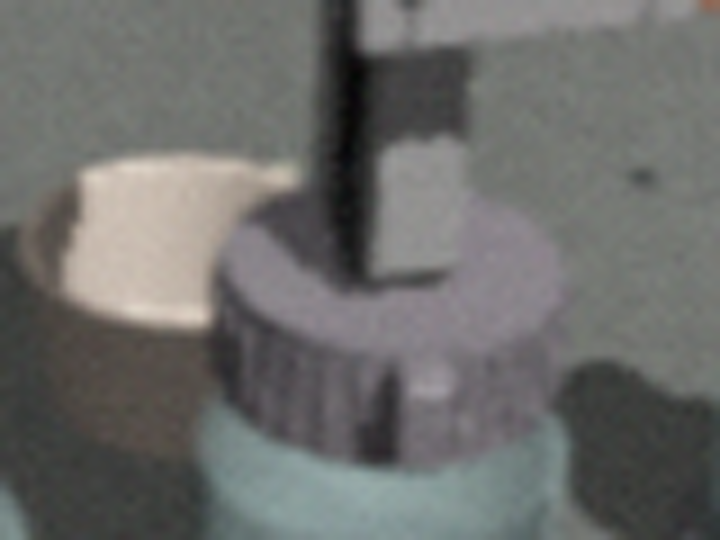

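The tab has moved from the left edge (220,360) to the camera side (430,390), so the cap turned with the gripper, about 67°. Now a short test lift.

```bash
python3 -m creep '[[-1,[0,0,0],0],[-1,[0,0,-0.2],0],[-1,[0,0,-0.4],0],[-1,[0,0,-0.7],0],[-1,[0,0,-1],0],[-1,[0,0,-1],0]]'
```

```text
clock: 6.1
eef_pos: [527.4, 5.9, 149.4]
eef_rot: [3.138, 0.004, 2.817]
wrist_force: [10.2, 6.8, -0.0]
finger_gap: 23.0
finger_force: 60.0
```

```bash
python3 -m creep '[[-1,[0,0,-1],0],[-1,[0,0,-2],0],[-1,[0,0,-3],0],[-1,[0,0,-4],0],[-1,[0,0,-5],0],[-1,[0,0,-6],0],[-1,[0,0,-7],0],[-1,[0,0,-8],0],[-1,[0,0,-9],0],[-1,[0,0,-9],0],[-1,[0,0,-9],0],[-1,[0,0,-9],0]]'; python3 - <<'E'
from h import *
a=manip.camera("scene")[135:295,240:420,::-1]
cv2.imwrite("pics/c5.png",cv2.resize(a,(675,600),interpolation=cv2.INTER_CUBIC));print(manip.read_state()['qd'].round(4))
E
```

```text
clock: 7.3
eef_pos: [525.4, 5.1, 237.9]
eef_rot: [-3.141, -0.001, 2.817]
wrist_force: [-0.5, -0.8, -0.8]
finger_gap: 23.0
finger_force: 60.0
[ 0.0004  0.0013 -0.0005  0.0016  0.0024  0.0012]
```

View pics/c5.png

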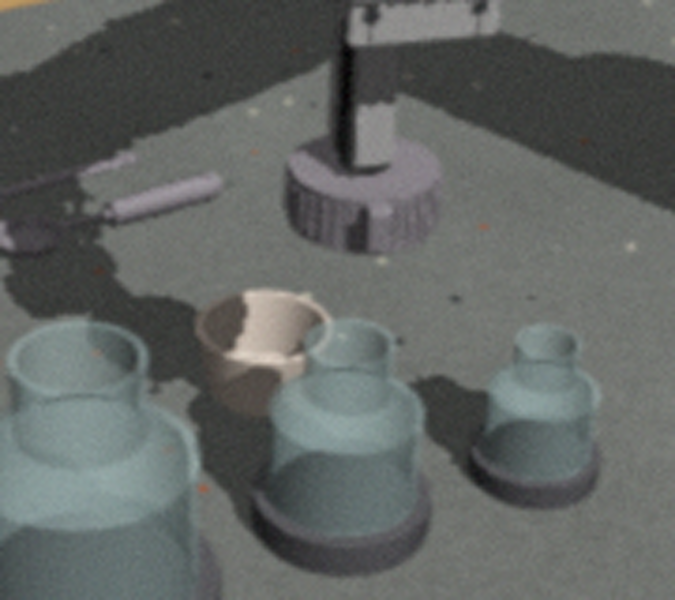

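The cap, at crop (363,195), hangs level in the gripper well above the open jar mouth (348,340). I'll let it settle and hand in.

```bash
python3 -m creep '[[-1,[0,0,0],0],[-1,[0,0,0],0],[-1,[0,0,0],0]]'; python3 -c "
from cell import manip;print(manip.sign_off())"
```

```text
clock: 7.65
eef_pos: [525.6, 5.1, 238.3]
eef_rot: [-3.142, -0.0, 2.817]
wrist_force: [-0.2, -0.5, -0.8]
finger_gap: 22.9
finger_force: 60.0
the job is handed in; nothing more can be done
None
```

The cap came free turning anticlockwise about 67°, and I handed in at about 7.7 s with it gripped, level and about 10 cm above where it sat; the button, ramekin, colander, spoon and fork were not touched, and the hand-in returned no verdict.

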